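# Level the herb garden with a spirit level

## Task

First pause the herb garden's pump: press its blue button fully down and let it come up again. Then stand the spirit level in the middle of the sliding tray, lengthwise along the tray's long way so that it points at the levelling foot, let go of it, and turn the foot's black knob until the bubble lies between its two lines. Finally press the level down onto the tray with a light, steady fingertip push from above and finish while still pressing it, the bubble still between the lines; do not push the other things on the counter about.

Things in the scene. Friction and masses are not known exactly. Their poses are not given: they have to be found in the camera images.
- garden: white plastic herb garden, 220 mm deep (x) by 260 wide (y), deck 74 mm high. Origin: on the counter under its middle; x to its tray side, y to the end on two fixed feet, about which housing and tray tip slightly; this origin stays put. At the -y end the levelling foot, 45 mm clear of the housing. The -x half is a planting deck with low seedlings and a folded lamp bar 104 mm high along the -x edge.
- tray: grey sliding tray in the front half of the garden's top, pushed home on a stiff slide; it need not be moved. Origin: centre of its flat floor, about 64 mm above the counter. Clear floor 100 mm (x) by 230 mm (y); rim 7 mm and white side runners 8 mm above the floor. y is its long way, along the garden's y; the levelling foot lies towards -y.
- pump_top (a point): centre of the top of the round blue pump button, 28 mm across, about 88 mm above the counter, in a grey collar 44 mm across lying 10 mm lower; on the planting deck, at its +y end. Pressed straight down.
- pump (a joint): travel of the pump button in m: 0 is up, 0.006 fully down; sprung: about 1.5 N starts it, 5 N takes it fully down.
- foot_grip (a point): on the levelling foot's vertical axis, 102 mm above the counter, turning with its knob, 175 mm from the garden's origin. The knob is a black upright wing 46 mm long (this x), 14 mm thick (this y), from 80 to 113 mm above the counter, on a round skirt 40 mm across (top at 80 mm). A white dash on top marks its +x end. It keeps its height while turning.
- foot (a joint): angle of the foot's knob in rad, stops at -3.6 and 3.6, stays where left (friction 0.06 N m). Grows clockwise seen from above, which raises the knob's end of the garden, 0.006 rad of tilt per rad of knob; anticlockwise lowers it. It starts 1.1 to 2.8 rad short of level, that end of the garden too low; no mark shows where level is: go by the bubble.
- level: yellow pocket spirit level with black sides, 140 mm long (x), 24 mm thick (y), 36 mm high (z), about 160 g, standing upright on the counter on its long narrow base. Origin: centre of its underside. The green vial with two black lines shows in the middle of its top, along x; the flat top, vial included, may be pressed.
- bubble (a joint): offset of the white bubble from the vial's middle in m, positive to the level's +x end, limits -0.022 and 0.022. It runs to the higher end, 0.8 mm per 0.001 rad of slope along the level, and settles in about a second. It is 12 mm long, the gap between the lines 17 mm: between the lines means within 0.0025 of 0.
- pot: terracotta flower pot, empty, 96 mm across the rim, 88 mm high; a bystander, origin at the centre of its underside
- trowel: steel garden trowel with a wooden handle lying flat, about 290 mm long along its x axis, 75 mm wide at the blade, under 30 mm high; a bystander, origin at the centre of its underside near the neck
- coaster: round blue ceramic coaster, 100 mm across, 8 mm thick; a bystander, origin at the centre of its underside
- cup: clear acrylic cup standing on the coaster, 68 mm across, 95 mm high; a bystander, origin at the centre of its underside
- spray: amber plant spray bottle with a black head, 68 mm across, 170 mm high; a bystander, origin at the centre of its underside
- feed: jar of plant feed with a green cap, 64 mm across, 85 mm high; a bystander, origin at the centre of its underside
There are look-alikes about, which are no part of the job. Of the things like the level, leave any that is pink or red; of the rest the smaller one is meant.

How it is judged:
By the outcome, as a careful person would: the job done as asked, in the order asked, and still so for the second after the job is handed in, while the arm keeps its last pose, push and grip.
It also fails if it takes over 72 s, if anything falls off the work surface, if the arm or the gripper's body presses on something with over 40 N, if the wrist force passes 120 N, or if a joint passes its speed limit or range.

## Robot

A 6-joint arm with a two-finger parallel gripper is mounted at the origin on the work surface. World frame = base frame: x ahead of the robot, y to its left, z up, the work surface at z = 0. Lengths are in m, angles in rad, forces in N, time in s.
With the tool pointing down it reaches from about 0.275 to 0.85 m from the base axis. Payload 5.2 kg.
Tool frame: the origin (TCP) lies at the very end of the fingers, on their centre line; the grasp point (between the pads) lies 19 mm behind it; z points along the fingers, y is the direction in which the jaws open and shut (so a half turn about z gives the same grasp; the last joint's range is limited). The gripper opens to 85 mm and grips with 20 to 120 N. Pads are 22 mm wide; open, the fingers measure 114 mm over their backs; the gripper's body (76 mm by 85 mm) begins 54 mm behind the grasp point. The pads swing forward as they close: fully open they stand 13 mm farther back than shut.
Start: joints at [1.1, 0.259, 1.535, -0, 1.348, -0.203], TCP at [0.146, 0.53, 0.231] pointing down, gripper open.
Joint ranges: [-3.14, 3.14], [-0.91, 2.08], [0.19, 2.58], [-1.22, 4.36], [0.22, 2.71], [-3.12, 3.12]. Speed limits (rad/s): [2.57, 2.57, 3.14, 3.14, 3.14, 3.14].

## Interface

Orientations are given as a unit quaternion [x, y, z, w].
In Python, from workcell import arm gives the robot as it stands.
- The arm moves only by the tool send_rows, never from a script. Its argument "plan" is text: rows parted by semicolons, each of 7 numbers parted by spaces: the finger opening in mm, from 0 to 85.4, then the shift along the tool's x, y, z in mm, then the turn, a rotation vector about the tool's x, y, z in degrees. In form: claw dx dy dz ax ay az; .... A call has exactly 10 rows; each row shifts and turns the commanded pose from where the row before left it, along the tool's axes as they then stand; what a row does not reach is not made up. A row lasts 1/12 s, in which the tool goes at most 41.7 mm and 7.16 degrees, less where a joint would pass 70% of its speed; a pose out of reach is approached as far as the arm can. A call with a gripper value outside its range is refused whole. The fingers move at their own pace and stop on an object; "newtons" is the grip in N (left out, the last holds). Time passes only in rows, so rows that do not move let the fingers close, or fill a call up. It gives the time, the measured TCP pose, the force and the opening at its end, in the units of the state.
- arm.get_state(): the state, without advancing time (a new reading comes with each control period).
- arm.read_camera(name): name is "scene" or "top" or "wrist"; returns the picture (400x640x3 uint8, red, green, blue); there is no depth.
- arm.camera_info(name): a dict with "vertical_fov" (degrees; the focal length in pixels is half the picture's height over the tangent of half this angle, whatever the lens; pixels are square), "cx", "cy" (the principal point, pixels), "k1" (the pictures are not rectified: a ray, as slopes to the right and down, at radius r is drawn at 1 + k1 r^2 times it, then the intrinsics apply), "R" (3x3) and "t" (3): a world point X has camera coordinates R X + t. Camera axes: x right, y down, z forward; pixel columns grow to the right and rows downward; lengths in m; the calibration is good to about 2 mm. A picture is of the moment at which its call begins: read the wrist's pose just before it. camera_info takes no time and is no camera call; for the wrist camera it gives the pose at the moment of the call.
- arm.close_job(): hands the job in, once; it reports no verdict.
The state is a dict: "time_s": time; "qpos": joint angles; "joint_velocities": joint speeds; "joint_torque": joint torques, N m; "tcp_pos": TCP position; "ee_rot": TCP orientation; "contact_force": force on the tool from outside, world axes, zero at the start; "wrist_torque": the same for the moment, N m; "opening": finger opening in m.
Only numpy, scipy, OpenCV 4.12 (cv2) and the standard library are available. Lean on these libraries where they do the work, as an engineer would, in place of code of your own. Each camera call takes 0.05 s, during which the arm holds its last target.

## Working session

There is one attempt and no reset: what is moved stays moved. The work goes in short steps, Python scripts to look and compute and a tool call to move; the robot and the scene stay as the last step left them, time stands still between calls to the robot, and variables do not carry over. Pictures are saved under pics/ and viewed, and the job is handed in when it is done.

Besides the shell and the picture viewer there is one more tool, called after "Emit:" as name(argument=value, ...) on one line, values as JSON. send_rows: Moves the arm, as the interface text tells. Its arguments: {"type":"object","properties":{"plan":{"type":"string"},"newtons":{"type":"number"}},"required":["plan"]}

```bash
mkdir -p pics; ls; cat > h.py <<'E'
import numpy as np, cv2
from workcell import arm
from scipy.spatial.transform import Rotation as Ro
def snap(name,fn):
    info=arm.camera_info(name); im=np.array(arm.read_camera(name))
    cv2.imwrite('pics/'+fn+'.png',im[:,:,::-1]); 
    np.savez('pics/'+fn+'.npz',R=info['R'],t=info['t'],f=200/np.tan(np.radians(info['vertical_fov'])/2),cx=info['cx'],cy=info['cy'],k1=info['k1'])
    return im
def cam(fn): return np.load('pics/'+fn+'.npz')
def rays(c,px):
    px=np.atleast_2d(px).astype(float)
    d=np.stack([(px[:,0]-c['cx'])/c['f'],(px[:,1]-c['cy'])/c['f']],1)
    u=d.copy()
    for _ in range(30): u=d/(1+c['k1']*(u**2).sum(1,keepdims=True))
    v=np.c_[u,np.ones(len(u))]@c['R']
    return -c['R'].T@c['t'], v
def onz(c,px,z):
    o,v=rays(c,px); return o+v*((z-o[2])/v[:,2])[:,None]
def proj(c,X):
    p=np.atleast_2d(X)@c['R'].T+c['t']; u=p[:,:2]/p[:,2:]
    u=u*(1+c['k1']*(u**2).sum(1,keepdims=True)); return u*c['f']+[c['cx'],c['cy']]
E
python3 - <<'E'
from h import *
s=arm.get_state(); print(s)
for n in ['scene','top','wrist']:
    snap(n,n+'0'); i=arm.camera_info(n); print(n,i['vertical_fov'],i['k1'],-np.array(i['R']).T@i['t'])
E
```

```text
pics
{'time_s': 0.0, 'qpos': array([ 1.10019720e+00,  2.59359990e-01,  1.53613587e+00, -1.76142685e-05,
        1.34797430e+00, -2.02782246e-01]), 'joint_velocities': array([-6.00180280e-04,  4.37783921e-04, -8.33209036e-05, -3.22196607e-04,
        1.50852357e-03,  1.29070785e-04]), 'joint_torque': array([-1.26240673e-03, -4.46012986e+01, -2.90574360e+01, -4.65048342e-04,
        1.14025935e-02,  1.65797360e-05]), 'tcp_pos': array([0.14526618, 0.52990385, 0.23044436]), 'ee_rot': array([ 1.33506607e-01,  9.91047478e-01, -8.88883740e-04, -3.02026722e-04]), 'contact_force': array([ 0.22635962,  0.04215728, -0.16430355]), 'wrist_torque': array([-0.00488726, -0.0004935 ,  0.07298392]), 'opening': 0.08566406970108167}
scene 48.987410796684294 -0.1135501596512086 [1.29855196 0.55926143 0.90042662]
top 55.96268276487523 0.0214072541862264 [0.43256339 0.01465416 1.24983435]
wrist 61.77500619248112 0.02045863492412951 [0.08235497 0.54794878 0.37453406]
```

View pics/top0.png

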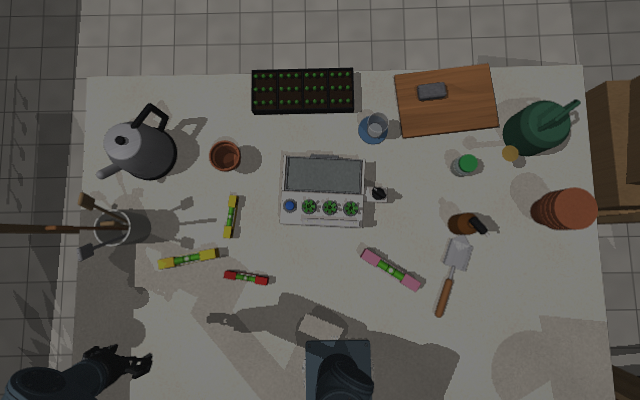

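View pics/scene0.png

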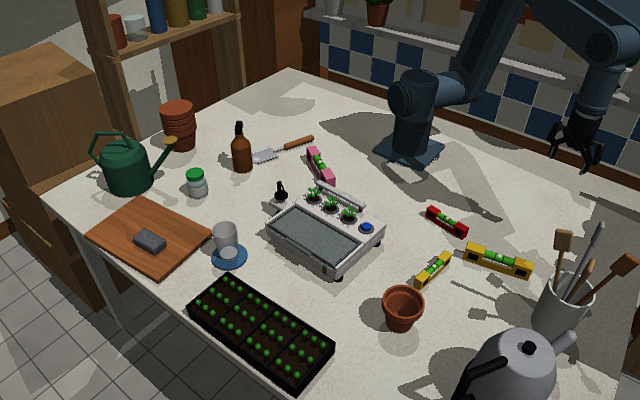

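View pics/wrist0.png

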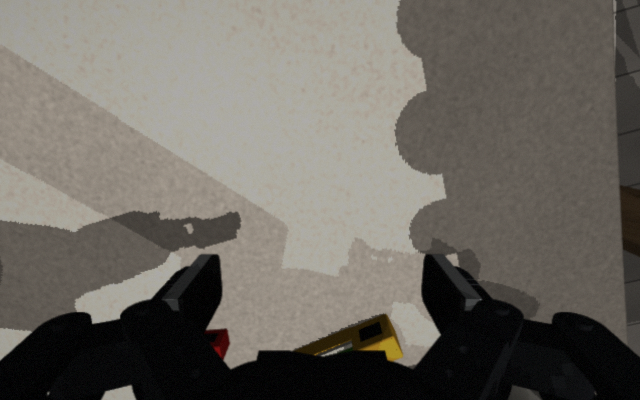

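The top view shows the garden around (322,190), its tray side away from the robot. The blue pump is at (290,206), the knob at (378,194), and the smaller yellow level at (231,216). The larger yellow look-alike is at (193,258). Next I'll zoom in and measure.

```bash
python3 - <<'E'
from h import *
im=cv2.imread('pics/top0.png'); c=cam('top0')
cv2.imwrite('pics/tz.png',cv2.resize(im[140:290,200:400],None,fx=4,fy=4,interpolation=cv2.INTER_CUBIC))
hsv=cv2.cvtColor(im,cv2.COLOR_BGR2HSV)
def blob(m,z,box,nm):
    k=np.zeros_like(m); x0,y0,x1,y1=box; k[y0:y1,x0:x1]=m[y0:y1,x0:x1]
    n,l,st,ce=cv2.connectedComponentsWithStats(k)
    for i in range(1,n):
        if st[i,4]>15:
            pts=np.argwhere(l==i)[:,::-1]; r=cv2.minAreaRect(onz(c,pts,z)[:,:2].astype(np.float32)*1000)
            print(nm,st[i],ce[i],onz(c,ce[i],z),r)
yel=cv2.inRange(hsv,(18,90,60),(40,255,255)); blob(yel,.036,(150,190,245,275),'yel')
blu=cv2.inRange(hsv,(100,110,50),(125,255,255)); blob(blu,.088,(275,190,310,220),'blue')
blk=cv2.inRange(hsv,(0,0,0),(180,255,45)); blob(blk,.113,(364,180,395,210),'knob')
tray=cv2.inRange(hsv,(0,0,60),(180,255,140)); blob(tray,.068,(280,150,368,195),'tray')
E
```

```text
yel [228 195   9  13  89] [231.87640449 200.6741573 ] [[0.55086871 0.33171138 0.036     ]] ((550.6124267578125, 331.9747619628906), (23.10172462463379, 39.92925262451172), 80.98050689697266)
yel [223 226   9  12  88] [226.84090909 231.45454545] [[0.45170101 0.34720186 0.036     ]] ((451.65625, 347.1970520019531), (22.900365829467773, 38.265804290771484), 81.02915954589844)
yel [199 248  17  13 167] [206.8502994  254.30538922] [[0.3802655 0.4104718 0.036    ]] ((380.11212158203125, 411.0670166015625), (31.851675033569336, 52.69989776611328), 10.074679374694824)
yel [157 257  18  12 161] [165.83850932 262.70807453] [[0.35646449 0.54083901 0.036     ]] ((356.27703857421875, 541.5479736328125), (30.527454376220703, 52.21095657348633), 10.081701278686523)
blue [285 201   9   9  63] [289.20634921 205.11111111] [[0.5283357 0.1399983 0.088    ]] ((528.6930541992188, 140.64007568359375), (24.832204818725586, 24.96523094177246), 89.41820526123047)
knob [372 186  14  14 129] [378.26356589 193.41860465] [[ 0.55635677 -0.13334845  0.113     ]] ((555.830810546875, -133.4303436279297), (42.85733413696289, 35.791603088378906), 70.09681701660156)
tray [ 280  150   88   45 3713] [323.81766765 171.84998653] [[0.63377458 0.03104288 0.068     ]] ((633.6812744140625, 32.52532196044922), (278.12261962890625, 141.73143005371094), 88.74553680419922)
```

View pics/tz.png

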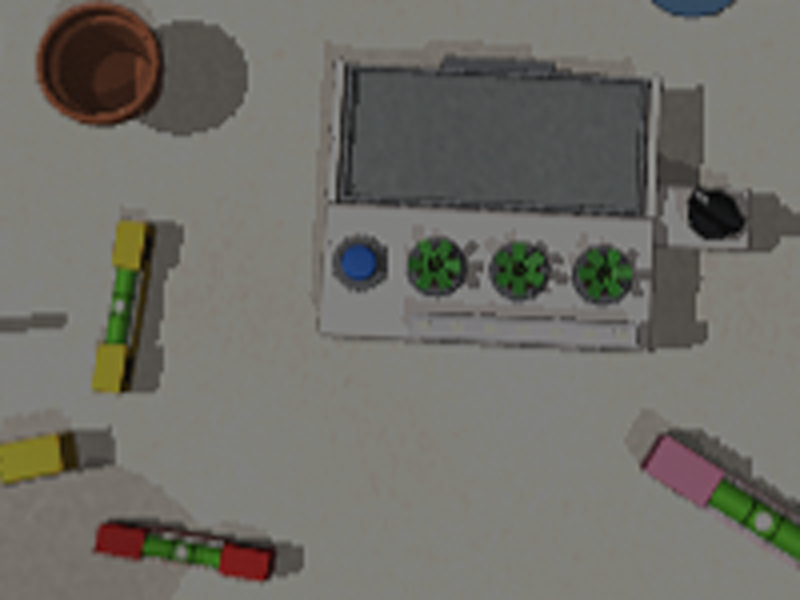

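```bash
cat >> h.py <<'E'
def go(pos,ang,n,cur=None):
    """print constant-twist row to reach pos [m], tool x heading ang [deg], pointing down"""
    s=arm.get_state()
    p0=s['tcp_pos']; R0=Ro.from_quat(s['ee_rot'])
    a=np.radians(ang); x=np.array([np.cos(a),np.sin(a),0]); z=np.array([0,0,-1.]); y=np.cross(z,x)
    R1=Ro.from_matrix(np.c_[x,y,z]); 
    rv=(R0.inv()*R1).as_rotvec(); prel=R0.inv().apply(np.array(pos)-p0)
    r=Ro.from_rotvec(rv/n); S=sum((r**k).as_matrix() for k in range(n)) 
    d=np.linalg.solve(S,prel); 
    h0=np.degrees(np.arctan2(*R0.as_matrix()[1::-1,0]))
    print('t',round(s['time_s'],2),'cur',p0.round(4),'head',h0.round(2),'z',R0.as_matrix()[:,2].round(4),'F',s['contact_force'].round(2),'open',round(s['opening'],4))
    print('prel mm',(prel*1000).round(1),'rv deg',np.degrees(rv).round(2))
    print('row x%d: d'%n,(d*1000).round(2),'a',np.degrees(rv/n).round(2))
    p=p0.copy();R=R0;L=[]
    for k in range(n): p=p+R.apply(d); R=R*r; L.append(p.round(3))
    print('mid',L[n//3],L[2*n//3],L[-1])
E
python3 - <<'E'
from h import *
c=cam('wrist0'); print(c['R'])
go([.528,.14,.2],180,18)
E
```

```text
[[ 2.65001169e-01  9.64247761e-01 -7.97948489e-04]
 [ 9.30436413e-01 -2.55491508e-01  2.62701675e-01]
 [ 2.53105633e-01 -7.03586912e-02 -9.64876776e-01]]
t 0.15 cur [0.1453 0.53   0.2307] head 164.66 z [-6.0e-04 -1.3e-03 -1.0e+00] F [ 0.15 -0.43 -0.32] open 0.0854
prel mm [-472.3 -274.8   30.9] rv deg [ -0.08  -0.03 -15.34]
row x18: d [-24.17 -18.51   1.71] a [-0.   -0.   -0.85]
mid [0.282 0.366 0.219] [0.411 0.238 0.209] [0.528 0.14  0.2  ]
```

Emit:
send_rows(plan="0 -24 -18.5 1.5 0 0 -0.85;0 -24 -18.5 1.5 0 0 -0.85;0 -24 -18.5 1.5 0 0 -0.85;0 -24 -18.5 1.5 0 0 -0.85;0 -24 -18.5 1.5 0 0 -0.85;0 -24 -18.5 1.5 0 0 -0.85;0 -24 -18.5 1.5 0 0 -0.85;0 -24 -18.5 1.5 0 0 -0.85;0 -24 -18.5 1.5 0 0 -0.85;0 -24 -18.5 1.5 0 0 -0.85")

```text
time_s: 0.98
tcp_pos: [0.3441, 0.3001, 0.2161]
ee_rot: [0.059, 0.998, -0.0, -0.0]
contact_force: [0.2, -0.0, 0.9]
opening: -0.0001
```

Emit:
send_rows(plan="0 -24 -18.5 1.5 0 0 -0.85;0 -24 -18.5 1.5 0 0 -0.85;0 -24 -18.5 1.5 0 0 -0.85;0 -24 -18.5 1.5 0 0 -0.85;0 -24 -18.5 1.5 0 0 -0.85;0 -24 -18.5 1.5 0 0 -0.85;0 -24 -18.5 1.5 0 0 -0.85;0 -24 -18.5 1.5 0 0 -0.85;0 0 0 0 0 0 0;0 0 0 0 0 0 0")

```text
time_s: 1.82
tcp_pos: [0.5256, 0.1398, 0.2035]
ee_rot: [0.002, 1.0, 0.0, -0.001]
contact_force: [-0.6, 0.0, 0.0]
opening: -0.0001
```

```bash
python3 - <<'E'
from h import *
go([.528,.14,.1],180,4); snap('wrist','w1')
E
```

```text
t 1.82 cur [0.5256 0.1398 0.2035] head 179.8 z [-0.0015  0.     -1.    ] F [-0.58  0.03  0.03] open -0.0001
prel mm [ -2.6   0.3 103.5] rv deg [ 0.   -0.09 -0.2 ]
row x4: d [-0.63  0.06 25.88] a [ 0.   -0.02 -0.05]
mid [0.527 0.14  0.152] [0.527 0.14  0.126] [0.528 0.14  0.1  ]
```

View pics/w1.png

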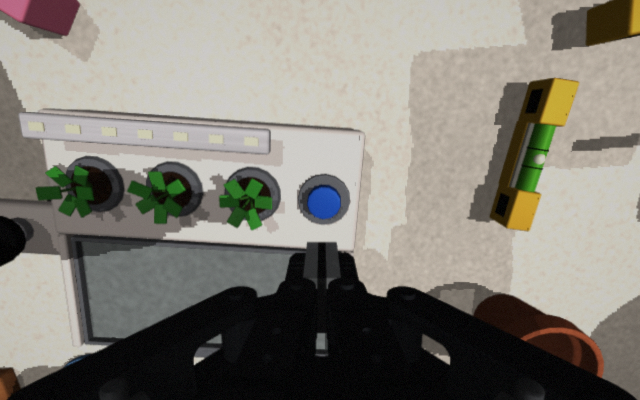

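The wrist view shows the blue button at (323,203) and the target level spanning (515,210) to (555,95), seen clearly. The knob is at the left edge, around (8,240).

```bash
python3 - <<'E'
from h import *
im=cv2.imread('pics/w1.png'); c=cam('w1')
hsv=cv2.cvtColor(im,cv2.COLOR_BGR2HSV)
m=cv2.inRange(hsv,(100,130,50),(125,255,255)); m[:,:280]=0;m[260:]=0
n,l,st,ce=cv2.connectedComponentsWithStats(m); i=1+st[1:,4].argmax()
print('pump',ce[i],onz(c,ce[i],.088),st[i])
# level top: bright yellow + green
m=cv2.inRange(hsv,(20,150,130),(75,255,255)); m[:,:480]=0; m[240:]=0; m[:70]=0; m[:,585:]=0
n,l,st,ce=cv2.connectedComponentsWithStats(m)
print(st)
pts=np.argwhere((m>0))[:,::-1]
P=onz(c,pts,.036)[:,:2]*1000
print(cv2.minAreaRect(P.astype(np.float32)))
print('px',st[1:],'bubble', onz(c,[539,159],.036))
cv2.imwrite('pics/lz.png',cv2.resize(im[60:250,470:620],None,fx=3,fy=3))
go([.528,.14,.1],180,4)
E
```

```text
pump [323.54714912 201.54385965] [[0.52949211 0.14178668 0.088     ]] [307 185  34  34 912]
[[     0      0    640    400 253597]
 [   540     78     39     72   1344]
 [   539    151      8      5     23]
 [   536    164      7      4     18]
 [   507    169     34     61   1018]]
((503.1423645019531, 342.3669738769531), (22.52161407470703, 138.81198120117188), 81.18624114990234)
px [[ 540   78   39   72 1344]
 [ 539  151    8    5   23]
 [ 536  164    7    4   18]
 [ 507  169   34   61 1018]] bubble [[0.50348283 0.34136494 0.036     ]]
t 1.87 cur [0.5246 0.1406 0.2036] head 179.87 z [-1.9e-03  3.0e-04 -1.0e+00] F [ 0.18 -0.51 -0.54] open 0.0003
prel mm [ -3.6  -0.7 103.6] rv deg [ 0.02 -0.11 -0.13]
row x4: d [-0.88 -0.16 25.91] a [ 0.   -0.03 -0.03]
mid [0.526 0.14  0.152] [0.527 0.14  0.126] [0.528 0.14  0.1  ]
```

View pics/lz.png

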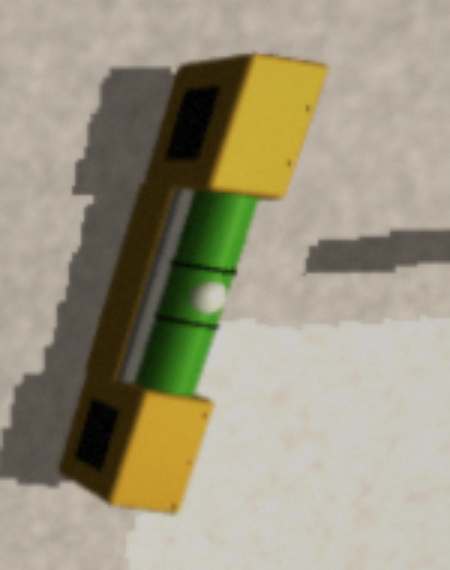

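Emit:
send_rows(plan="0 -1.2 0 27 0 0 0;0 -1.2 0 27 0 0 0;0 -1.2 0 27 0 0 0;0 -1.2 -0.5 27 0 0 0;0 0 0 3.5 0 0 0;0 0 0 3.5 0 0 0;0 0 0 3.5 0 0 0;0 0 0 2 0 0 0;0 0 0 0 0 0 0;0 0 0 0 0 0 0")

```text
time_s: 2.7
tcp_pos: [0.5304, 0.1408, 0.0853]
ee_rot: [0.0, 1.0, 0.0, 0.001]
contact_force: [-1.3, 0.6, 2.7]
opening: 0.0
```

Emit:
send_rows(plan="0 0 0 1.5 0 0 0;0 0 0 1.5 0 0 0;0 0 0 1.5 0 0 0;0 0 0 1.5 0 0 0;0 0 0 0 0 0 0;0 0 0 0 0 0 0;0 0 0 0 0 0 0;0 0 0 0 0 0 0;0 0 0 0 0 0 0;0 0 0 0 0 0 0")

```text
time_s: 3.53
tcp_pos: [0.5308, 0.1408, 0.0815]
ee_rot: [0.0, 1.0, 0.0, 0.002]
contact_force: [-9.0, 2.0, 28.2]
opening: 0.0001
```

Emit:
send_rows(plan="0 0 0 -20 0 0 0;0 0 0 -41 0 0 0;50 5.4 24.8 -5 0 0 1.1;50 5.4 24.8 -5 0 0 1.1;50 5.4 24.8 0 0 0 1.1;50 5.4 24.8 0 0 0 1.1;50 5.4 24.8 0 0 0 1.1;50 5.4 24.8 0 0 0 1.1;50 5.4 24.8 0 0 0 1.1;50 5.4 24.8 0 0 0 1.1")

```text
time_s: 4.37
tcp_pos: [0.5003, 0.342, 0.1486]
ee_rot: [0.078, 0.997, -0.0, 0.0]
contact_force: [0.3, -0.0, -0.4]
opening: 0.0498
```

```bash
python3 - <<'E'
from h import *
go([.503,.342,.008],171.2,8); im=snap('wrist','w2')
go([.503,.342,.008],171.2,8)
E
```

```text
t 4.37 cur [0.5003 0.342  0.1486] head 171.09 z [ 5.e-04 -4.e-04 -1.e+00] F [ 0.31 -0.03 -0.42] open 0.0498
prel mm [ -2.6   0.5 140.6] rv deg [-0.02  0.03 -0.11]
row x8: d [-0.33  0.06 17.58] a [-0.    0.   -0.01]
mid [0.501 0.342 0.096] [0.502 0.342 0.043] [0.503 0.342 0.008]
t 4.42 cur [0.4998 0.3463 0.1487] head 171.12 z [ 0.001   0.0031 -1.    ] F [0.95 2.4  0.83] open 0.0499
prel mm [ -3.8  -4.2 140.7] rv deg [ 0.18  0.03 -0.08]
row x8: d [-0.48 -0.51 17.59] a [ 0.02  0.   -0.01]
mid [0.501 0.345 0.096] [0.502 0.343 0.043] [0.503 0.342 0.008]
```

View pics/w2.png

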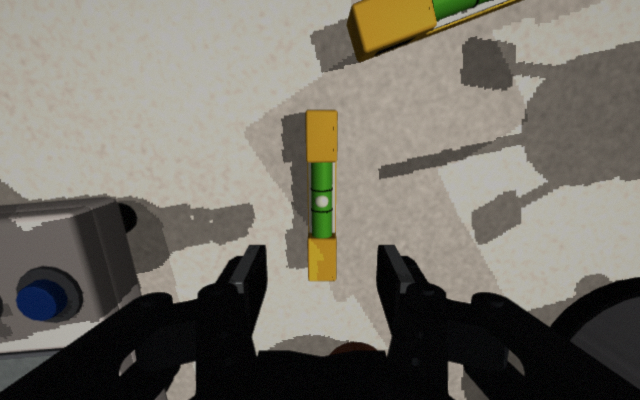

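```bash
python3 - <<'E'
from h import *
im=cv2.imread('pics/w2.png'); c=cam('w2')
hsv=cv2.cvtColor(im,cv2.COLOR_BGR2HSV)
m=cv2.inRange(hsv,(18,150,120),(75,255,255)); m[:,:300]=0; m[300:]=0; m[:100]=0; m[:,345:]=0
P=onz(c,np.argwhere((m>0))[:,::-1],.036)[:,:2]*1000
print(cv2.minAreaRect(P.astype(np.float32)))
go([.503,.342,.008],171.2,8)
snap('wrist','w3')
im=cv2.imread('pics/w3.png'); c=cam('w3')
hsv=cv2.cvtColor(im,cv2.COLOR_BGR2HSV)
m=cv2.inRange(hsv,(18,150,120),(75,255,255)); m[:,:280]=0; m[300:]=0; m[:100]=0; m[:,345:]=0
P=onz(c,np.argwhere((m>0))[:,::-1],.036)[:,:2]*1000
print(cv2.minAreaRect(P.astype(np.float32)))
go([.503,.342,.008],171.2,8)
E
```

```text
((503.0557861328125, 341.861572265625), (22.813350677490234, 138.8380126953125), 81.24170684814453)
t 4.42 cur [0.4998 0.3463 0.1487] head 171.12 z [ 0.001   0.0031 -1.    ] F [0.95 2.4  0.83] open 0.0499
prel mm [ -3.8  -4.2 140.7] rv deg [ 0.18  0.03 -0.08]
row x8: d [-0.48 -0.51 17.59] a [ 0.02  0.   -0.01]
mid [0.501 0.345 0.096] [0.502 0.343 0.043] [0.503 0.342 0.008]
((503.0924377441406, 342.3109436035156), (22.818256378173828, 138.38656616210938), 81.213134765625)
t 4.47 cur [0.4999 0.3441 0.1485] head 171.3 z [ 8.0e-04  1.2e-03 -1.0e+00] F [-0.26 -1.01 -0.06] open 0.0501
prel mm [ -3.3  -1.8 140.5] rv deg [0.07 0.03 0.1 ]
row x8: d [-0.41 -0.22 17.57] a [0.01 0.   0.01]
mid [0.501 0.343 0.096] [0.502 0.343 0.043] [0.503 0.342 0.008]
```

Emit:
send_rows(plan="50 -0.5 -0.3 25 0 0 0;50 -0.5 -0.3 30 0 0 0;50 -0.5 -0.3 30 0 0 0;50 -0.5 -0.3 25 0 0 0;50 -0.5 -0.3 20 0 0 0;50 -0.5 0 10 0 0 0;50 0 0 0 0 0 0;22 0 0 0 0 0 0;20 0 0 0 0 0 0;20 0 0 0 0 0 0", newtons=40)

```text
time_s: 5.3
tcp_pos: [0.5044, 0.3396, 0.0107]
ee_rot: [0.077, 0.997, 0.001, 0.002]
contact_force: [0.6, 0.8, -2.0]
opening: 0.0231
```

```bash
python3 - <<'E'
from h import *
go([.503,.342,.008],171.2,8)
# garden geometry from top0: tray floor corners
im=cv2.imread('pics/top0.png')
cv2.imwrite('pics/tz2.png',cv2.resize(im[145:235,270:395],None,fx=6,fy=6,interpolation=cv2.INTER_CUBIC))
E
```

```text
t 5.3 cur [0.5044 0.3396 0.0107] head 171.16 z [ 0.0033  0.0013 -1.    ] F [ 0.65  0.82 -2.02] open 0.0231
prel mm [1.7 2.1 2.7] rv deg [ 0.1   0.17 -0.04]
row x8: d [0.22 0.27 0.34] a [ 0.01  0.02 -0.01]
mid [0.504 0.341 0.01 ] [0.503 0.341 0.009] [0.503 0.342 0.008]
```

View pics/tz2.png

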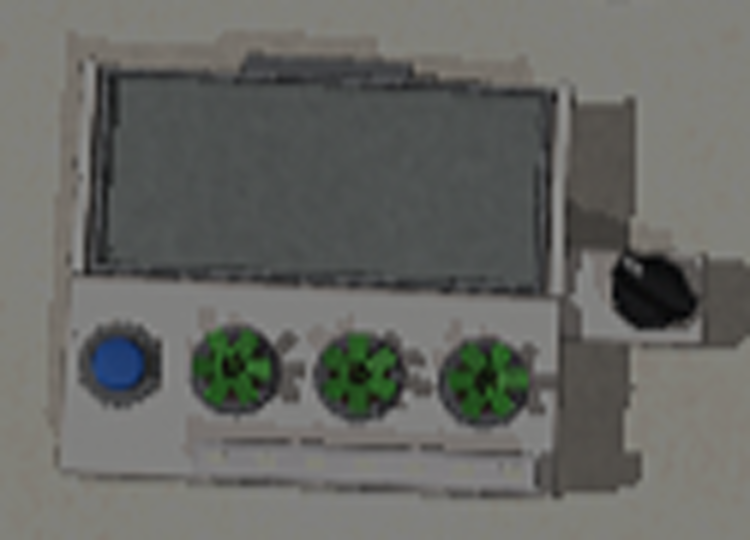

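```bash
python3 - <<'E'
from h import *
c=cam('top0')
q=np.array([[112,75],[548,92],[535,290],[98,268]],float); px=(q+.5)/6-.5+[270,145]
for z in (.064,.071):
    P=onz(c,px,z)[:,:2]; print(z,P.round(4).tolist(),'ctr',P.mean(0).round(4))
    for a,b in ((1,0),(2,3),(3,0),(2,1)):
        d=P[b]-P[a]; print('len',np.linalg.norm(d).round(4),'ang',np.degrees(np.arctan2(d[1],d[0])).round(2))
k=(np.array([655,290])+.5)/6-.5+[270,145]; print('knob',onz(c,k,.113),onz(c,k,.1))
g=(np.array([[63,470],[558,495]])+.5)/6-.5+[270,145]; P=onz(c,g,.074); print(P, np.linalg.norm(P[0]-P[1]),np.degrees(np.arctan2(*(P[0]-P[1])[1::-1])))
E
```

```text
0.064 [[0.6848, 0.1442], [0.6704, -0.0881], [0.5646, -0.0782], [0.5811, 0.1526]] ctr [0.6252 0.0326]
len 0.2328 ang 86.46
len 0.2314 ang 85.91
len 0.1041 ang -4.62
len 0.1063 ang -5.35
0.071 [[0.6833, 0.1434], [0.669, -0.0875], [0.5638, -0.0777], [0.5802, 0.1518]] ctr [0.6241 0.0325]
len 0.2314 ang 86.46
len 0.23 ang 85.91
len 0.1034 ang -4.62
len 0.1057 ang -5.35
knob [[ 0.55785648 -0.13487018  0.113     ]] [[ 0.55928924 -0.13658003  0.1       ]]
[[ 0.47432273  0.17051724  0.074     ]
 [ 0.45638434 -0.08624577  0.074     ]] 0.25738887292032625 86.00360266468887
```

Emit:
send_rows(plan="20 0 0 -15 0 0 0;20 0 0 -35 0 0 0;20 0 0 -40 0 0 0;20 0 0 -40 0 0 0;20 0 0 0 0 0 0;20 0 0 0 0 0 0;20 0 0 0 0 0 0;20 0 0 0 0 0 0;20 0 0 0 0 0 0;20 0 0 0 0 0 0")

```text
time_s: 6.13
tcp_pos: [0.5021, 0.3387, 0.1372]
ee_rot: [0.077, 0.997, -0.001, -0.001]
contact_force: [-0.1, -1.1, -0.8]
opening: 0.0233
```

```bash
python3 - <<'E'
from h import *
go([.625,.0325,.14],86,16)
E
```

```text
t 6.13 cur [0.5021 0.3387 0.1372] head 171.16 z [-0.0028 -0.0012 -1.    ] F [-0.08 -1.07 -0.82] open 0.0233
prel mm [-168.5 -283.7   -2.8] rv deg [-1.900e-01 -5.000e-02  8.516e+01]
row x16: d [-21.36  -7.51  -0.19] a [-0.01 -0.    5.32]
mid [0.603 0.25  0.138] [0.639 0.144 0.139] [0.625 0.032 0.14 ]
```

Emit:
send_rows(plan="20 -21.4 -7.5 0 0 0 5.32;20 -21.4 -7.5 0 0 0 5.32;20 -21.4 -7.5 0 0 0 5.32;20 -21.4 -7.5 0 0 0 5.32;20 -21.4 -7.5 0 0 0 5.32;20 -21.4 -7.5 0 0 0 5.32;20 -21.4 -7.5 0 0 0 5.32;20 -21.4 -7.5 0 0 0 5.32;20 -21.4 -7.5 0 0 0 5.32;20 -21.4 -7.5 0 0 0 5.32")

```text
time_s: 6.97
tcp_pos: [0.6376, 0.1654, 0.1374]
ee_rot: [0.517, 0.856, -0.001, -0.001]
contact_force: [1.3, 0.1, -0.9]
opening: 0.0235
```

Emit:
send_rows(plan="20 -21.4 -7.5 0 0 0 5.32;20 -21.4 -7.5 0 0 0 5.32;20 -21.4 -7.5 0 0 0 5.32;20 -21.4 -7.5 0 0 0 5.32;20 -21.4 -7.5 0 0 0 5.32;20 -21.4 -7.5 0 0 0 5.32;20 0 0 0 0 0 0;20 0 0 0 0 0 0;20 0 0 0 0 0 0;20 0 0 0 0 0 0")

```text
time_s: 7.8
tcp_pos: [0.6265, 0.0335, 0.1384]
ee_rot: [0.731, 0.683, -0.0, -0.0]
contact_force: [-0.1, 0.3, -1.9]
opening: 0.0234
```

```bash
python3 - <<'E'
from h import *
go([.625,.0325,.075],86,6); snap('wrist','w4'); snap('top','t4')
E
```

```text
t 7.8 cur [0.6265 0.0335 0.1384] head 86.14 z [-5.e-04  5.e-04 -1.e+00] F [-0.13  0.3  -1.94] open 0.0234
prel mm [-1.2 -1.4 63.4] rv deg [-0.03 -0.03  0.14]
row x6: d [-0.19 -0.23 10.56] a [-0.01 -0.    0.02]
mid [0.626 0.033 0.107] [0.625 0.033 0.086] [0.625 0.032 0.075]
```

View pics/w4.png

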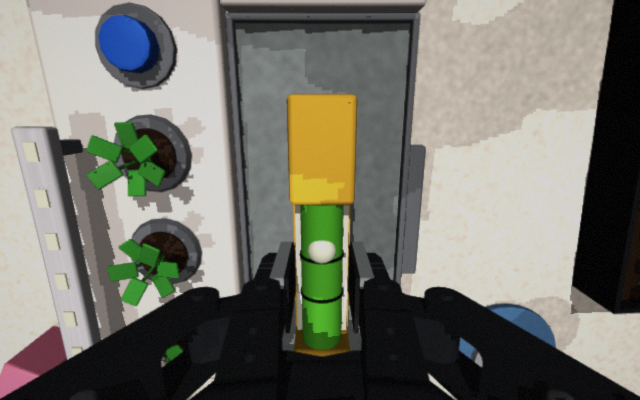

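```bash
python3 - <<'E'
from h import *
im=cv2.imread('pics/w4.png'); c=cam('w4')
cv2.imwrite('pics/w4z.png',cv2.resize(im[0:270,215:430],None,fx=2.2,fy=2.2,interpolation=cv2.INTER_CUBIC))
for z in (.064,):
  L=onz(c,[[238,30],[251,270]],z)[:,:2]; R=onz(c,[[410,28],[397,270]],z)[:,:2]
  for e in (L,R): d=e[0]-e[1]; print(e.round(4).tolist(),np.degrees(np.arctan2(d[1],d[0])))
  print('mid',(L.mean(0)+R.mean(0))/2)
  u=np.array([np.cos(np.radians(86)),np.sin(np.radians(86))]); n=np.array([u[1],-u[0]])
  print('cross pos',L@n,R@n,'mid',((L@n).mean()+(R@n).mean())/2, 'c0',np.array([.625,.0325])@n, 'end', onz(c,[[325,28]],z)[:,:2]@u, np.array([.625,.0325])@u)
E
```

```text
[[0.5861, 0.1497], [0.5745, -0.0051]] 85.71562250812944
[[0.6873, 0.1439], [0.6785, -0.0122]] 86.7738894357736
mid [0.6316052  0.06907163]
cross pos [0.57424341 0.57347279] [0.67558332 0.67769427] mid 0.625248447928096 c0 0.6212104460157061 end [0.19150018] 0.07601862772352257
```

View pics/w4z.png

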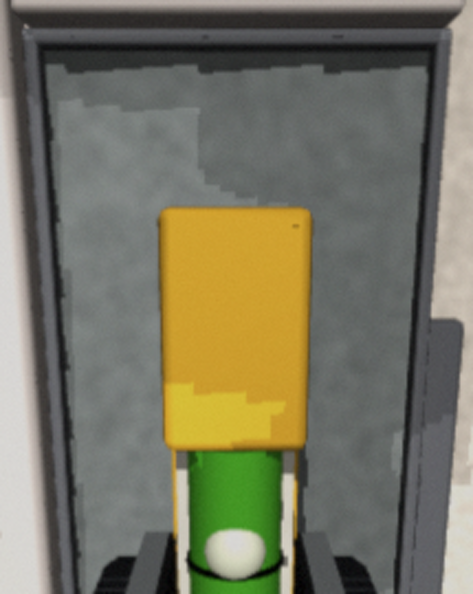

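Emit:
send_rows(plan="20 0 -1 15 0 0 0;20 0 0 15 0 0 0;20 0 0 12 0 0 0;20 0 0 9 0 0 0;20 0 0 6 0 0 0;20 0 0 3 0 0 0;20 0 0 2 0 0 0;20 0 0 1 0 0 0;20 0 0 0 0 0 0;20 0 0 0 0 0 0")

```text
time_s: 8.73
tcp_pos: [0.6259, 0.0326, 0.0764]
ee_rot: [0.731, 0.682, 0.0, 0.0]
contact_force: [0.6, 0.6, -0.6]
opening: 0.0233
```

Emit:
send_rows(plan="20 0 0 1 0 0 0;20 0 0 1 0 0 0;20 0 0 0 0 0 0;20 0 0 0 0 0 0;28 0 0 0 0 0 0;40 0 0 0 0 0 0;45 0 0 0 0 0 0;45 0 0 0 0 0 0;45 0 0 -15 0 0 0;45 0 0 -30 0 0 0")

```text
time_s: 9.57
tcp_pos: [0.6226, 0.0329, 0.1153]
ee_rot: [0.731, 0.682, -0.003, -0.003]
contact_force: [0.3, -0.1, -0.7]
opening: 0.045
```

Emit:
send_rows(plan="45 0 0 -30 0 0 0;45 0 0 -30 0 0 0;45 -20 0 -10 0 0 0;45 -20 0 0 0 0 0;45 0 0 0 0 0 0;45 0 0 0 0 0 0;45 0 0 0 0 0 0;45 0 0 0 0 0 0;45 0 0 0 0 0 0;45 0 0 0 0 0 0")

```text
time_s: 10.4
tcp_pos: [0.6225, -0.0065, 0.1884]
ee_rot: [0.731, 0.683, -0.0, -0.0]
contact_force: [0.1, -0.8, -0.2]
opening: 0.0451
```

```bash
python3 - <<'E'
from h import *
go([.625,.0325,.075],86,6); snap('wrist','w5'); snap('top','t5')
E
```

```text
t 10.4 cur [ 0.6225 -0.0065  0.1884] head 86.08 z [-8.e-04  3.e-04 -1.e+00] F [ 0.11 -0.8  -0.17] open 0.0451
prel mm [ 3.910e+01 -1.000e-01  1.134e+02] rv deg [-0.05 -0.01  0.08]
row x6: d [ 6.51 -0.03 18.9 ] a [-0.01 -0.    0.01]
mid [0.624 0.013 0.132] [0.625 0.026 0.094] [0.625 0.033 0.075]
```

View pics/w5.png

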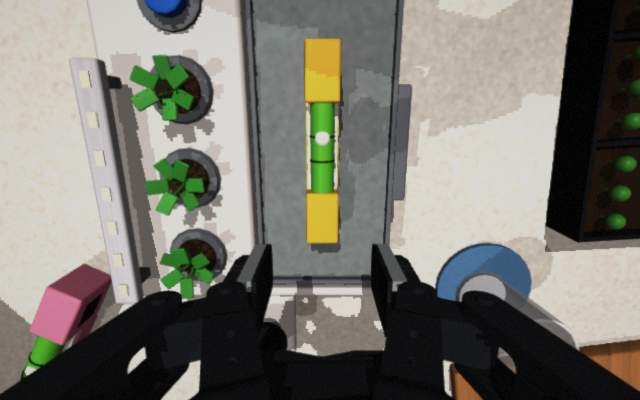

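The level stands centrally in the tray, around (322,140). The bubble at (322,138) is displaced towards +y, past one line. Now I'll measure it.

```bash
cat >> h.py <<'E'
def bub(fn,x0,x1,y0,y1,z=.099,show=True):
    """rows profile along level in wrist pic (level upright in image), columns x0..x1"""
    im=cv2.imread('pics/'+fn+'.png'); c=cam(fn)
    hsv=cv2.cvtColor(im,cv2.COLOR_BGR2HSV)
    W=cv2.inRange(hsv,(0,0,120),(180,90,255)); 
    k=np.zeros_like(W);k[y0:y1,x0:x1]=W[y0:y1,x0:x1]
    n,l,st,ce=cv2.connectedComponentsWithStats(k); i=1+st[1:,4].argmax()
    print('bub',ce[i],st[i])
    return im,c,ce[i]
E
python3 - <<'E'
from h import *
im,c,b=bub('w5',315,330,100,185)
print(cv2.cvtColor(im,cv2.COLOR_BGR2GRAY)[118:180,318:327].mean(1).round(0).tolist())
hsv=cv2.cvtColor(im,cv2.COLOR_BGR2HSV)
m=cv2.inRange(hsv,(15,150,120),(38,255,255)); m[:,:300]=0; m[250:]=0; m[:,345:]=0
P=onz(c,np.argwhere((m>0))[:,::-1],.099)[:,:2]*1000
r=cv2.minAreaRect(P.astype(np.float32)); print(r)
u=np.array([np.cos(np.radians(86)),np.sin(np.radians(86))])
print('center s',np.array(r[0])@u,'bub s',onz(c,b,.099)[0,:2]*1000@u)
print('line136.5/161.5 s',onz(c,[[322,136.5],[322,161.5]],.099)[:,:2]*1000@u)
cv2.imwrite('pics/w5z.png',cv2.resize(im[30:250,290:355],None,fx=6,fy=2.7*1,interpolation=cv2.INTER_CUBIC))
cv2.imwrite('pics/w5zz.png',cv2.resize(im[100:185,300:345],None,fx=7,fy=7,interpolation=cv2.INTER_CUBIC))
E
```

```text
bub [322.         138.15819209] [315 131  15  15 177]
[138.0, 139.0, 139.0, 138.0, 139.0, 139.0, 139.0, 139.0, 138.0, 137.0, 138.0, 139.0, 141.0, 164.0, 197.0, 214.0, 217.0, 216.0, 217.0, 216.0, 216.0, 216.0, 216.0, 214.0, 209.0, 198.0, 178.0, 156.0, 140.0, 138.0, 139.0, 138.0, 138.0, 139.0, 139.0, 139.0, 138.0, 138.0, 139.0, 139.0, 139.0, 137.0, 118.0, 73.0, 55.0, 105.0, 135.0, 138.0, 138.0, 139.0, 138.0, 139.0, 138.0, 139.0, 139.0, 138.0, 138.0, 137.0, 139.0, 138.0, 138.0, 137.0]
((626.76123046875, 35.172698974609375), (138.88507080078125, 23.524307250976562), 86.03414916992188)
center s 78.80767336470987 bub s 86.41981383904249
line136.5/161.5 s [87.53658675 70.37869092]
```

View pics/w5zz.png

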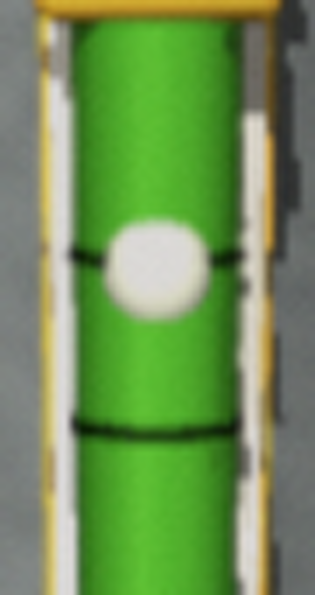

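The yellow ends put the bubble 7.6 mm towards +y. The two lines give 7.8 mm. That needs about 7.7/4.8 = 1.6 rad (92°) of clockwise turn. Next I'll look at the knob.

```bash
python3 - <<'E'
from h import *
go([.558,-.135,.19],40,8)
E
```

```text
t 10.5 cur [ 0.6226 -0.0067  0.1885] head 86.07 z [-5.e-04  1.e-04 -1.e+00] F [ 0.18 -0.17  0.05] open 0.045
prel mm [-132.4  -55.7   -1.5] rv deg [-3.000e-02  1.000e-02  4.607e+01]
row x8: d [-18.42  -0.86  -0.18] a [-0.    0.    5.76]
mid [ 0.611 -0.061  0.189] [ 0.584 -0.109  0.19 ] [ 0.558 -0.135  0.19 ]
```

Emit:
send_rows(plan="45 -18.4 -0.9 0 0 0 5.76;45 -18.4 -0.9 0 0 0 5.76;45 -18.4 -0.9 0 0 0 5.76;45 -18.4 -0.9 0 0 0 5.76;45 -18.4 -0.9 0 0 0 5.76;45 -18.4 -0.9 0 0 0 5.76;45 -18.4 -0.9 0 0 0 5.76;45 -18.4 -0.9 0 0 0 5.76;45 0 0 0 0 0 0;45 0 0 0 0 0 0")

```text
time_s: 11.33
tcp_pos: [0.5575, -0.1355, 0.189]
ee_rot: [0.94, 0.342, 0.0, -0.0]
contact_force: [-0.0, -0.3, -0.7]
opening: 0.0449
```

```bash
python3 - <<'E'
from h import *
go([.558,-.135,.19],40,8);snap('wrist','w6')
E
```

```text
t 11.33 cur [ 0.5575 -0.1355  0.189 ] head 39.97 z [ 3.e-04  2.e-04 -1.e+00] F [-0.05 -0.32 -0.69] open 0.0449
prel mm [ 0.7 -0.1 -1. ] rv deg [ 0.   -0.02 -0.03]
row x8: d [ 0.09 -0.01 -0.13] a [ 0. -0. -0.]
mid [ 0.558 -0.135  0.189] [ 0.558 -0.135  0.19 ] [ 0.558 -0.135  0.19 ]
```

View pics/w6.png

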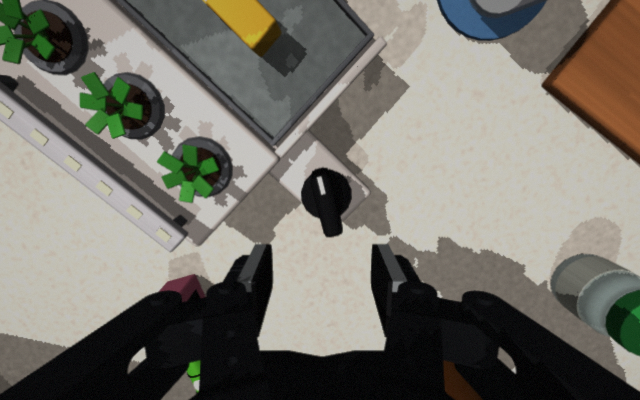

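```bash
python3 - <<'E'
from h import *
im=cv2.imread('pics/w6.png')
z=cv2.resize(im[155:250,285:385],None,fx=6,fy=6,interpolation=cv2.INTER_CUBIC)
cv2.imwrite('pics/w6z.png',np.clip(z.astype(float)*2.5,0,255).astype(np.uint8))
E
```

```text
(no output)
```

View pics/w6z.png

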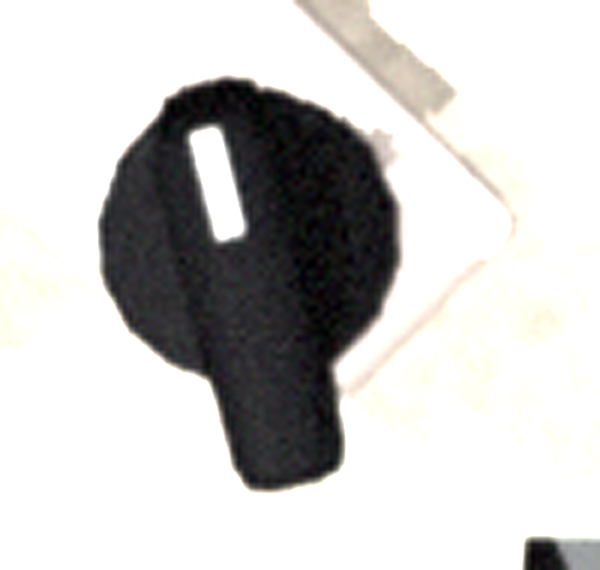

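```bash
python3 - <<'E'
from h import *
c=cam('w6'); f=lambda q:(np.array(q,float)+.5)/6-.5+[285,155]
T=onz(c,f([[160,110],[245,485],[260,90],[342,465],[210,92],[292,478],[207,128],[230,240]]),.113)
for a,b in ((1,0),(3,2),(5,4),(7,6)):
    d=T[a]-T[b]; d=-d; print(np.linalg.norm(d)*1000,np.degrees(np.arctan2(d[1],d[0])))
print('ctr top',(T[4]+T[5])/2,'skirt',onz(c,f([[250,228]]),.08))
E
```

```text
45.239875377480786 52.14372557418711
45.04758325098986 52.45529725045949
46.344113913128275 51.757159731673255
13.058108596985127 51.298073271400256
ctr top [ 0.56602291 -0.1336284   0.113     ] skirt [[ 0.56569536 -0.13419268  0.08      ]]
```

```bash
python3 - <<'E'
from h import *
go([.566,-.134,.189],52,2)
go([.566,-.134,.084],52,7)
E
```

```text
t 11.38 cur [ 0.558 -0.135  0.189] head 40.04 z [ 7.e-04  2.e-04 -1.e+00] F [ 0.42 -0.26  0.35] open 0.045
prel mm [6.8 4.3 0. ] rv deg [  0.02  -0.04 -11.96]
row x2: d [3.27 2.35 0.  ] a [ 0.01 -0.02 -5.98]
mid [ 0.562 -0.135  0.189] [ 0.566 -0.134  0.189] [ 0.566 -0.134  0.189]
t 11.38 cur [ 0.558 -0.135  0.189] head 40.04 z [ 7.e-04  2.e-04 -1.e+00] F [ 0.42 -0.26  0.35] open 0.045
prel mm [  6.7   4.3 105. ] rv deg [  0.02  -0.04 -11.96]
row x7: d [ 0.9  0.7 15. ] a [ 0.   -0.01 -1.71]
mid [ 0.561 -0.135  0.144] [ 0.564 -0.134  0.114] [ 0.566 -0.134  0.084]
```

Emit:
send_rows(plan="45 3.3 2.4 0 0 0 -6;45 3.3 2.4 0 0 0 -6;45 0 0 25 0 0 0;45 0 0 25 0 0 0;45 0 0 25 0 0 0;45 0 0 18 0 0 0;45 0 0 8 0 0 0;45 0 0 3 0 0 0;45 0 0 0 0 0 0;45 0 0 0 0 0 0")

```text
time_s: 12.22
tcp_pos: [0.5668, -0.1342, 0.0858]
ee_rot: [0.899, 0.438, 0.001, 0.001]
contact_force: [0.4, 0.4, 0.5]
opening: 0.045
```

Emit:
send_rows(plan="30 0 0 0 0 0 0;20 0 0 0 0 0 0;10 0 0 0 0 0 0;10 0 0 0 0 0 0;10 0 0 0 0 0 0;10 0 0 0 0 0 0;10 0 0 0 0 0 0;10 0 0 0 0 0 0;10 0 0 0 0 0 0;10 0 0 0 0 0 0", newtons=40)

```text
time_s: 13.05
tcp_pos: [0.5649, -0.1331, 0.086]
ee_rot: [0.899, 0.438, -0.0, -0.001]
contact_force: [-4.0, 5.2, 6.9]
opening: 0.0132
```

```bash
python3 - <<'E'
from h import *
go([.566,-.134,.085],52,2); print(arm.get_state()['wrist_torque'])
E
```

```text
t 13.05 cur [ 0.5649 -0.1331  0.086 ] head 51.97 z [-0.0011  0.0015 -1.    ] F [-3.99  5.21  6.86] open 0.0132
prel mm [-0.   1.4  1. ] rv deg [-0.1  -0.03 -0.03]
row x2: d [-0.02  0.71  0.51] a [-0.05 -0.01 -0.02]
mid [ 0.565 -0.134  0.086] [ 0.566 -0.134  0.085] [ 0.566 -0.134  0.085]
[ 0.63561215  0.79763152 -0.00336109]
```

Emit:
send_rows(plan="10 0 -1.4 -1 0 0 0;10 0 0 0 0 0 2;10 0 0 0 0 0 5;10 0 0 0 0 0 6;10 0 0 0 0 0 6;10 0 0 0 0 0 6;10 0 0 0 0 0 6;10 0 0 0 0 0 6;10 0 0 0 0 0 6;10 0 0 0 0 0 6")

```text
time_s: 13.88
tcp_pos: [0.5662, -0.1354, 0.0862]
ee_rot: [1.0, 0.023, 0.002, 0.002]
contact_force: [4.1, -7.5, -5.4]
opening: 0.0138
```

```bash
python3 - <<'E'
from h import *
go([.565,-.133,.086],-40,2); print(arm.get_state()['wrist_torque'])
E
```

```text
t 13.88 cur [ 0.5662 -0.1354  0.0862] head 2.67 z [ 0.0032 -0.0033 -1.    ] F [ 4.13 -7.46 -5.39] open 0.0138
prel mm [-1.  -2.4  0.1] rv deg [ 0.12 -0.24 42.66]
row x2: d [-0.75 -1.12  0.07] a [ 0.06 -0.12 21.33]
mid [ 0.565 -0.134  0.086] [ 0.565 -0.133  0.086] [ 0.565 -0.133  0.086]
[-0.81797478 -0.45567317  0.10819435]
```

Emit:
send_rows(plan="10 0.3 0.7 0 0 0 6;10 0.2 0.7 0 0 0 6;10 0 0 0 0 0 6;10 0 0 0 0 0 6;10 0 0 0 0 0 6;10 0 0 0 0 0 6;10 0 0 0 0 0 5;10 0 0 0 0 0 2;10 0 0 0 0 0 0;10 0 0 0 0 0 0")

```text
time_s: 14.72
tcp_pos: [0.5655, -0.1377, 0.0861]
ee_rot: [0.939, -0.343, 0.001, 0.002]
contact_force: [-1.1, -8.5, -3.6]
opening: 0.0132
```

```bash
python3 - <<'E'
from h import *
go([.565,-.133,.086],-40,2); print(arm.get_state()['wrist_torque']); snap('top','t7')
im=cv2.imread('pics/t7.png'); cv2.imwrite('pics/t7z.png',cv2.resize(im[145:235,270:395],None,fx=6,fy=6,interpolation=cv2.INTER_CUBIC))
E
```

```text
t 14.72 cur [ 0.5655 -0.1377  0.0861] head -40.07 z [ 0.001  -0.0043 -1.    ] F [-1.12 -8.54 -3.56] open 0.0132
prel mm [-3.4 -3.3  0.1] rv deg [ 0.15 -0.2  -0.07]
row x2: d [-1.7  -1.66  0.06] a [ 0.08 -0.1  -0.04]
mid [ 0.565 -0.135  0.086] [ 0.565 -0.133  0.086] [ 0.565 -0.133  0.086]
[-1.17469315  0.13765716 -0.00194992]
```

View pics/t7z.png

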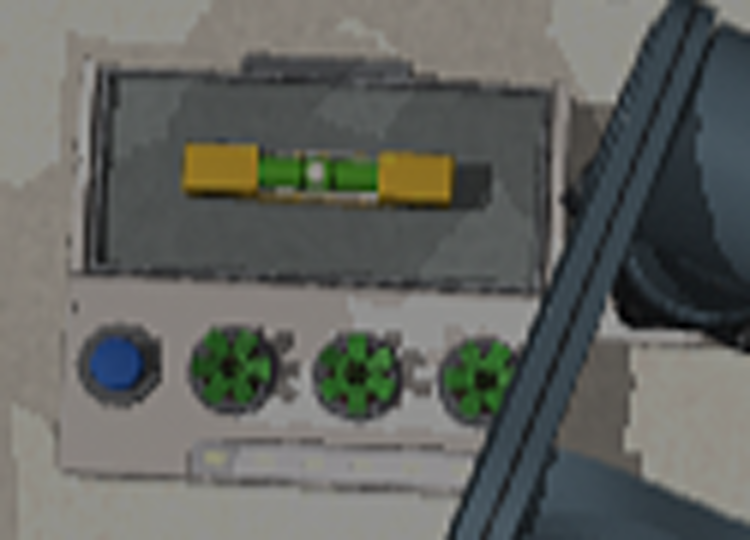

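Emit:
send_rows(plan="10 1 1.2 0 0 0 0;10 0.9 1.1 0 0 0 0;10 0 0 0 0 0 0;20 0 0 0 0 0 0;35 0 0 0 0 0 0;40 0 0 0 0 0 0;40 0 0 0 0 0 0;40 0 0 -30 0 0 0;40 0 0 -38 0 0 0;40 0 0 -38 0 0 0")

```text
time_s: 15.6
tcp_pos: [0.5643, -0.1372, 0.1921]
ee_rot: [0.94, -0.342, -0.002, -0.0]
contact_force: [0.5, -1.0, 0.1]
opening: 0.0399
```

```bash
python3 - <<'E'
from h import *
go([.6268,.0352,.19],0,9)
E
```

```text
t 15.6 cur [ 0.5643 -0.1372  0.1921] head -40.03 z [-0.0028  0.0012 -1.    ] F [ 0.46 -1.03  0.09] open 0.0399
prel mm [ -63.  -172.2    2.1] rv deg [-1.000e-02  1.800e-01 -4.003e+01]
row x9: d [ -0.84 -20.78   0.22] a [-0.    0.02 -4.45]
mid [ 0.607 -0.066  0.191] [ 0.624 -0.006  0.19 ] [0.627 0.035 0.19 ]
```

Emit:
send_rows(plan="0 -0.8 -20.8 0 0 0 -4.45;0 -0.8 -20.8 0 0 0 -4.45;0 -0.8 -20.8 0 0 0 -4.45;0 -0.8 -20.8 0 0 0 -4.45;0 -0.8 -20.8 0 0 0 -4.45;0 -0.8 -20.8 0 0 0 -4.45;0 -0.8 -20.8 0 0 0 -4.45;0 -0.8 -20.8 0 0 0 -4.45;0 -0.8 -20.8 0 0 0 -4.45;0 0 0 0 0 0 0")

```text
time_s: 16.43
tcp_pos: [0.6279, 0.0387, 0.1918]
ee_rot: [1.0, 0.003, -0.0, -0.001]
contact_force: [0.4, -0.9, 0.3]
opening: -0.0
```

Emit:
send_rows(plan="0 0 0 0 0 0 0;0 0 0 0 0 0 0;0 0 0 0 0 0 0;0 0 0 0 0 0 0;0 0 0 0 0 0 0;0 0 0 0 0 0 0;0 0 0 0 0 0 0;0 0 0 0 0 0 0;0 0 0 0 0 0 0;0 0 0 0 0 0 0")

```text
time_s: 17.27
tcp_pos: [0.6281, 0.0347, 0.1918]
ee_rot: [1.0, 0.0, 0.0, -0.0]
contact_force: [0.7, -1.0, 0.4]
opening: -0.0002
```

```bash
python3 - <<'E'
from h import *
go([.6268,.0352,.11],0,5); snap('wrist','w8')
im=cv2.imread('pics/w8.png'); cv2.imwrite('pics/w8z.png',cv2.resize(im[150:260,200:440],None,fx=3.3,fy=3.3,interpolation=cv2.INTER_CUBIC))
E
```

```text
t 17.27 cur [0.6281 0.0347 0.1918] head 0.0 z [ 0.  0. -1.] F [ 0.71 -0.98  0.37] open -0.0002
prel mm [-1.3 -0.5 81.8] rv deg [-0. -0.  0.]
row x5: d [-0.26 -0.09 16.37] a [-0. -0.  0.]
mid [0.628 0.035 0.159] [0.627 0.035 0.126] [0.627 0.035 0.11 ]
```

View pics/w8.png

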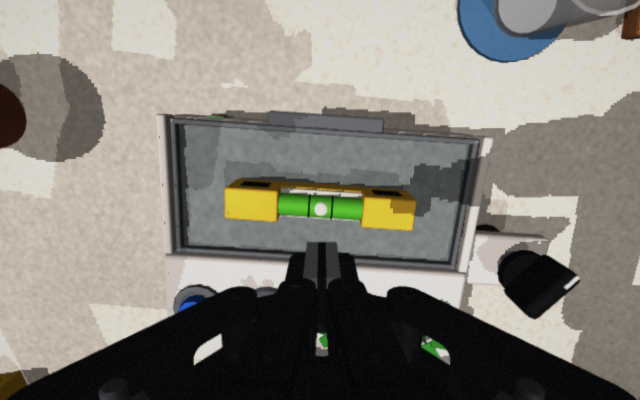

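View pics/w8z.png

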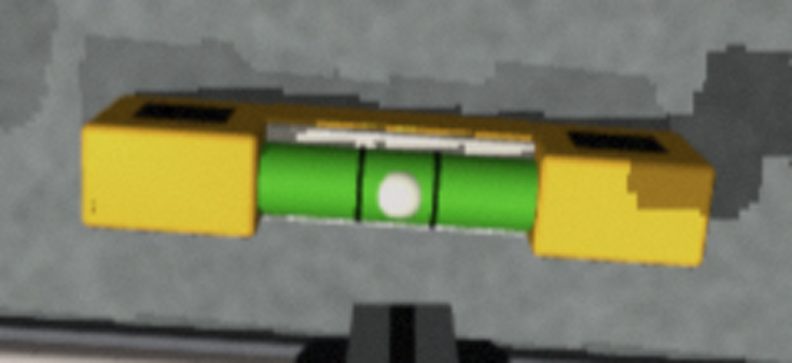

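```bash
python3 - <<'E'
from h import *
im=cv2.imread('pics/w8.png'); c=cam('w8')
hsv=cv2.cvtColor(im,cv2.COLOR_BGR2HSV)
m=cv2.inRange(hsv,(15,150,190),(38,255,255)); m[:,:215]=0; m[235:]=0; m[:180]=0;m[:,425:]=0
P=onz(c,np.argwhere((m>0))[:,::-1],.0995)[:,:2]*1000
print(cv2.minAreaRect(P.astype(np.float32)))
f=lambda q:(np.array(q,float)+.5)/3.3-.5+[200,150]
print(onz(c,f([[83,125],[255,236],[537,155],[703,266],[398,195],[358,190],[436,192]]),.0995))
go([.6268,.0352,.11],0,5)
E
```

```text
((626.5968627929688, 36.227500915527344), (138.98037719726562, 22.52068519592285), 85.89552307128906)
[[ 0.64294202  0.10477406  0.0995    ]
 [ 0.61738163  0.06809316  0.0995    ]
 [ 0.63616403  0.00522378  0.0995    ]
 [ 0.61024047 -0.0331395   0.0995    ]
 [ 0.62698177  0.03589636  0.0995    ]
 [ 0.62814211  0.044798    0.0995    ]
 [ 0.62767592  0.02743363  0.0995    ]]
t 17.32 cur [0.6281 0.0347 0.1918] head 0.0 z [ 1.e-04 -0.e+00 -1.e+00] F [0.1  0.22 0.77] open 0.0002
prel mm [-1.3 -0.5 81.8] rv deg [ 0. -0.  0.]
row x5: d [-0.26 -0.09 16.37] a [ 0. -0.  0.]
mid [0.628 0.035 0.159] [0.627 0.035 0.126] [0.627 0.035 0.11 ]
```

Target is (0.6267, 0.036), top at about 0.0995. I'll descend to just above it, then inch down.

Emit:
send_rows(plan="0 -0.7 -0.6 20 0 0 0;0 -0.7 -0.6 25 0 0 0;0 0 0 20 0 0 0;0 0 0 12 0 0 0;0 0 0 6 0 0 0;0 0 0 4 0 0 0;0 0 0 2 0 0 0;0 0 0 1 0 0 0;0 0 0 0 0 0 0;0 0 0 0 0 0 0")

```text
time_s: 18.15
tcp_pos: [0.6273, 0.0359, 0.1028]
ee_rot: [1.0, 0.0, 0.001, 0.0]
contact_force: [-0.5, -0.4, -0.2]
opening: -0.0002
```

Emit:
send_rows(plan="0 0 0 0.6 0 0 0;0 0 0 0.6 0 0 0;0 0 0 0.6 0 0 0;0 0 0 0.6 0 0 0;0 0 0 0.6 0 0 0;0 0 0 0.3 0 0 0;0 0 0 0 0 0 0;0 0 0 0 0 0 0;0 0 0 0 0 0 0;0 0 0 0 0 0 0")

```text
time_s: 18.98
tcp_pos: [0.6269, 0.0359, 0.1001]
ee_rot: [1.0, 0.0, 0.001, 0.0]
contact_force: [-3.6, 0.2, 8.9]
opening: 0.0001
```

Emit:
send_rows(plan="0 0 0 -0.2 0 0 0;0 0 0 -0.2 0 0 0;0 0 0 0 0 0 0;0 0 0 0 0 0 0;0 0 0 0 0 0 0;0 0 0 0 0 0 0;0 0 0 0 0 0 0;0 0 0 0 0 0 0;0 0 0 0 0 0 0;0 0 0 0 0 0 0")

```text
time_s: 19.82
tcp_pos: [0.6269, 0.0359, 0.1001]
ee_rot: [1.0, 0.0, 0.001, 0.0]
contact_force: [-1.9, 0.6, 7.6]
opening: -0.0
```

```bash
python3 - <<'E'
from h import *
for n in ('top','scene','wrist'): snap(n,n+'9'); print(arm.get_state()['contact_force'].round(1))
a=cv2.imread('pics/top9.png')[145:235,270:395]; b=cv2.imread('pics/scene9.png')[190:290,250:400]; w=cv2.imread('pics/wrist9.png')[60:260,150:500]
cv2.imwrite('pics/top9z.png',cv2.resize(a,None,fx=6,fy=6,interpolation=cv2.INTER_CUBIC))
cv2.imwrite('pics/scene9z.png',cv2.resize(b,None,fx=5,fy=5,interpolation=cv2.INTER_CUBIC))
E
```

```text
[-2.6  0.2  6.9]
[-2.5  0.3  7.3]
[-2.5  0.2  7. ]
```

View pics/top9z.png

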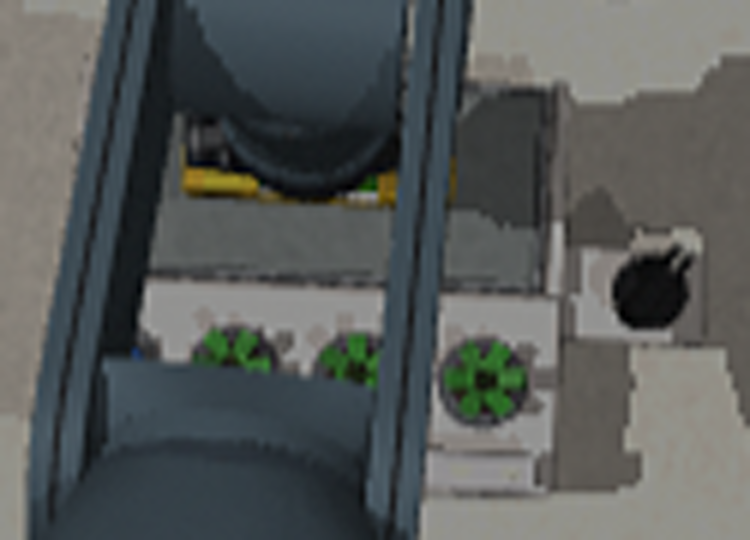

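View pics/scene9z.png

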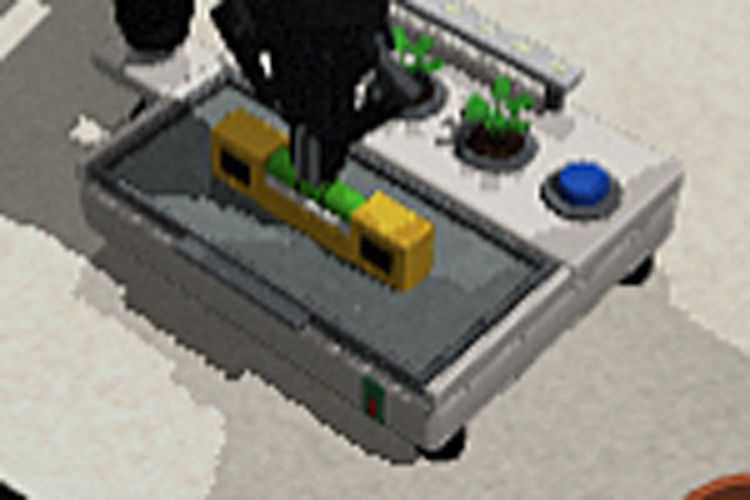

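View pics/wrist9.png

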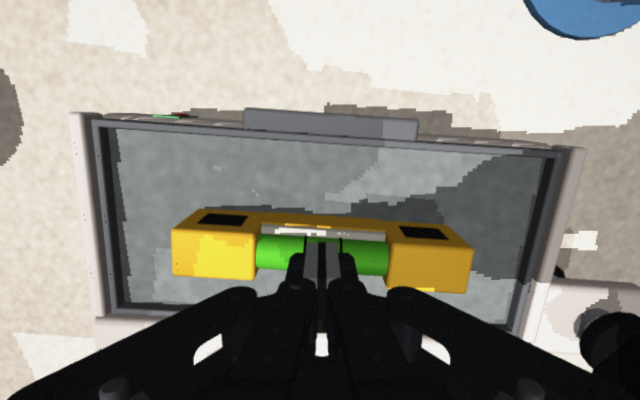

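View pics/top9.png

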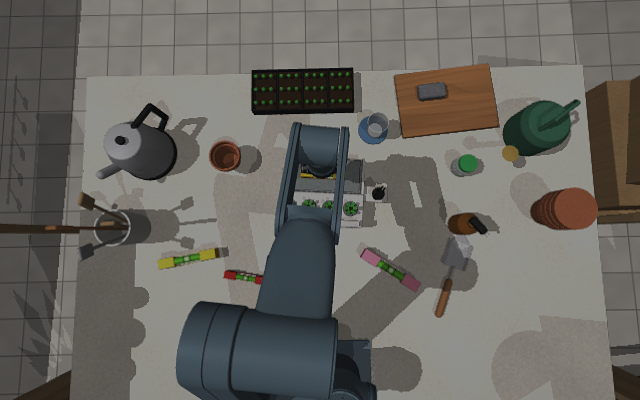

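Held at about 7 N, the fingertip hides the bubble. I'll shift the press about 16 mm along the level so I can see the bubble under load. First I'll compare the indicator on the garden's front with the first picture.

```bash
python3 - <<'E'
import cv2,numpy as np
a=cv2.imread('pics/scene0.png')[190:290,250:400];b=cv2.imread('pics/scene9.png')[190:290,250:400]
cv2.imwrite('pics/cmp.png',cv2.resize(np.vstack([a[60:,40:],b[60:,40:]]),None,fx=7,fy=7,interpolation=cv2.INTER_CUBIC))
E
```

```text
(no output)
```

View pics/cmp.png

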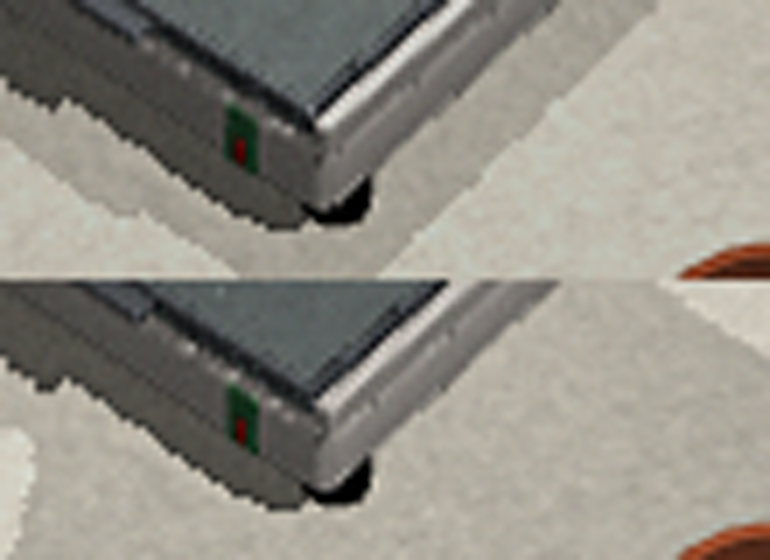

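Emit:
send_rows(plan="0 0 0 -3 0 0 0;0 0 0 -4 0 0 0;0 1 -8 0 0 0 0;0 0 -8 0 0 0 0;0 0 0 0 0 0 0;0 0 0 3 0 0 0;0 0 0 2.5 0 0 0;0 0 0 0.7 0 0 0;0 0 0 0.5 0 0 0;0 0 0 0 0 0 0")

```text
time_s: 20.8
tcp_pos: [0.6277, 0.0523, 0.1001]
ee_rot: [1.0, 0.0, 0.0, -0.0]
contact_force: [-2.0, 2.6, 8.7]
opening: 0.0002
```

Emit:
send_rows(plan="0 0 0 0.1 0 0 0;0 0 0 0.1 0 0 0;0 0 0 0 0 0 0;0 0 0 0 0 0 0;0 0 0 0 0 0 0;0 0 0 0 0 0 0;0 0 0 0 0 0 0;0 0 0 0 0 0 0;0 0 0 0 0 0 0;0 0 0 0 0 0 0")

```text
time_s: 21.63
tcp_pos: [0.6277, 0.0523, 0.1001]
ee_rot: [1.0, 0.0, 0.0, -0.0]
contact_force: [-2.8, 2.3, 9.2]
opening: -0.0003
```

```bash
python3 - <<'E'
from h import *
snap('wrist','w10'); print(arm.get_state()['contact_force'].round(1),arm.get_state()['tcp_pos'])
im=cv2.imread('pics/w10.png');cv2.imwrite('pics/w10z.png',cv2.resize(im[180:310,150:500],None,fx=2.2,fy=2.2,interpolation=cv2.INTER_CUBIC))
E
```

```text
[-2.9  2.   9.8] [0.62772779 0.05230551 0.10011501]
```

View pics/w10z.png

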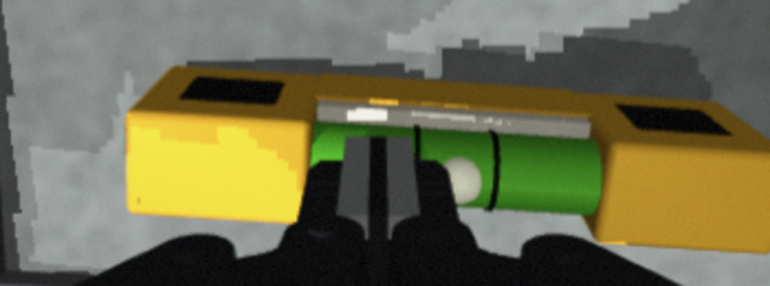

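Under load the bubble's right edge is at (482,180), about 2 mm inside the right line at (492,180). That puts it centred to within about 0.5 mm. I'll ease the push slightly, check again and hand in.

Emit:
send_rows(plan="0 0 0 -0.3 0 0 0;0 0 0 -0.2 0 0 0;0 0 0 0 0 0 0;0 0 0 0 0 0 0;0 0 0 0 0 0 0;0 0 0 0 0 0 0;0 0 0 0 0 0 0;0 0 0 0 0 0 0;0 0 0 0 0 0 0;0 0 0 0 0 0 0")

```text
time_s: 22.52
tcp_pos: [0.6276, 0.0523, 0.1001]
ee_rot: [1.0, 0.0, 0.0, -0.0]
contact_force: [-1.7, 2.7, 6.2]
opening: 0.0004
```

```bash
python3 - <<'E'
from h import *
snap('wrist','w11'); s=arm.get_state(); print(s['contact_force'].round(1),s['time_s'])
im=cv2.imread('pics/w11.png');cv2.imwrite('pics/w11z.png',cv2.resize(im[180:310,150:500],None,fx=2.2,fy=2.2,interpolation=cv2.INTER_CUBIC))
E
```

```text
[-1.5  1.4  7.3] 22.5667
```

View pics/w11z.png

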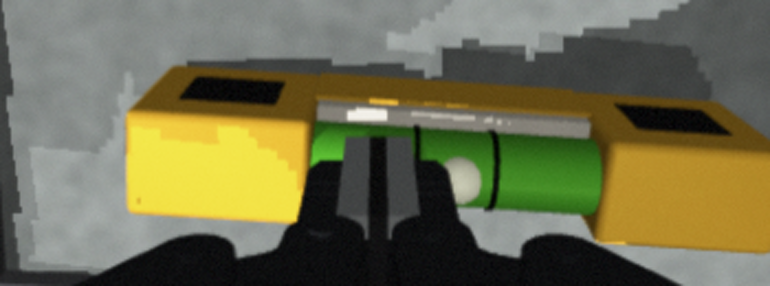

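The picture is unchanged: the bubble's right edge is at (482,180), inside the line, with a steady push of about 6–7 N.

```bash
python3 -c "
from workcell import arm
print(arm.close_job())"
```

```text
the job is handed in; nothing more can be done
None
```

The job is done and handed in at 22.6 s of the 72 s allowed, with the fingertip still pressing the level.

- **Pump:** I pressed the blue button fully down. The force reached 28 N, well past the 5 N needed, and later pictures show it up again.
- **Level:** I stood the smaller yellow level in the middle of the tray and let go. It sits 1–3 mm from the tray's centre and lies along the tray's long way to within about 0.5°. The bubble then read 7.6–7.8 mm towards the fixed-feet end.
- **Knob:** I turned it about 92° clockwise in one grip. With nothing touching the level, the bubble then sat within about 0.3 mm of the middle.
- **Final push:** I first pressed at the centre at about 7 N, but the finger hid the bubble. I lifted, pressed again 16 mm along the level, and eased the push to 6–7 N. There the bubble's one visible end lies about 2 mm inside its line; the finger hides the other end, so I judged the centring from that end. A sideways force of about 2–3 N remained, and the level did not move.

The last top view showed the bystanders it could see where they started, and no contact with them registered. Two checks disagreed. The top camera put the knob about 8 mm off from the wrist camera, and I used the wrist value, which gripped cleanly. Also, while I turned the knob, the measured axis drifted 2–4 mm under 8–9 N of sideways force; I followed it before letting go.

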